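Lay out the rinse station on the autosampler tray

TASK

Lay out the rinse station on the white tray, which has a row of three dark round seats: stand the amber bottle with the orange cap on the end seat next to the sample rack (the one with green-capped tubes at one end of the tray), the white bottle with the blue cap on the end seat next to the grey wash port with the blue top, and the steel beaker on the middle seat between them, each centred on its seat. Then put the yellow cover on top of the beaker, knob up and seated on the rim. Let go of everything, and leave the timer and the purple tip box where they are.

Things in the scene. Friction and masses are not known exactly. Their poses are not given: they have to be found in the camera images.
- tray: Fixed flat white tray, 110 mm (its x) by 340 mm (its y) and 6 mm thick, with three flat dark round seats 86 mm across in a row along its y, at y = -110, 0 and +110 mm (x = 0); the seats are flush with its upper face. Origin: centre of the underside, on the bench (the upper face is at z = 6 mm); the long side lies roughly across in front of the robot.
- rack: Fixed white sample rack, 80 mm (along the tray's x) by 90 mm (along the tray's y), block 45 mm high, with six green-capped tubes that reach 86 mm. Origin: centre of the underside. It stands on the bench beyond one end of the tray, its centre 225 mm from the tray's centre and 115 mm from the nearest seat's centre. It may be at either end, in line with the seats.
- port: Fixed grey wash port, 80 mm (tray's x) by 90 mm (tray's y), 54 mm high with a blue top and two steel nozzles that reach 80 mm. Origin: centre of the underside. It stands beyond the tray's other end from the rack, also 225 mm from the tray's centre and 115 mm from the nearest seat's centre. It may be at either end, in line with the seats.
- acid: Loose amber (dark brown) bottle with an orange cap and a paper label: round, 60 mm in diameter with straight walls up to 78 mm, then a shoulder and a 36 mm cap, 110 mm high in all, about 0.25 kg. Origin: centre of the underside, z up along the bottle. Stands on the bench at the start.
- water: Loose white bottle with a blue cap, same shape as the amber one: 60 mm in diameter with straight walls up to 78 mm, 36 mm cap, 110 mm high in all, about 0.25 kg. Origin: centre of the underside, z up. Stands on the bench at the start.
- beaker: Loose open steel beaker, a straight cylinder 60 mm in outer diameter, wall 3 mm (mouth 54 mm), 80 mm high, about 0.16 kg, mouth up. Origin: centre of the underside, z up. Stands on the bench at the start.
- cover: Loose yellow beaker cover, 0.06 kg: a disc 72 mm in diameter and 5 mm thick, below it a centring boss 40 mm in diameter and 6 mm high that enters the beaker's mouth, above it a knob 22 mm in diameter and 28 mm high. Origin: centre of the boss's underside, z up to the knob: disc from z = 6 to 11 mm, knob from 11 to 39 mm. Starts knob up on the bench. Seated, its origin is 74 mm above the beaker's.
- timer: Bystander, loose: grey timer 55 x 65 x 24 mm with a pale display and three red buttons, among the things to be moved. Origin: centre of the underside. Leave it alone.
- tipbox: Bystander, loose: purple tip box 77 x 112 x 58 mm, beyond the tray. Origin: centre of the underside. Leave it alone.
Things that resemble listed ones, but are neither listed nor needed, are in the scene too. What is shaped like the water but turquoise is not meant.

How it is judged:
By the outcome, as a careful person would: the job done as asked, in the order asked, and still so for the second after the job is handed in, with the robot touching nothing.
It also fails if it takes over 99 s, if anything falls off the work surface, if the arm or the gripper's body presses on something with over 40 N, if the wrist force passes 120 N, or if a joint passes its speed limit or range.

ROBOT

A 6-joint arm with a two-finger parallel gripper is mounted at the origin on the work surface. World frame = base frame: x ahead of the robot, y to its left, z up, the work surface at z = 0. Lengths are in m, angles in rad, forces in N, time in s.
With the tool pointing down it reaches from about 0.375 to 0.9 m from the base axis. Payload 3.1 kg.
Tool frame: the origin (TCP) lies on the centre line of the jaws, within the pads' length; the fingertips stand 25 mm ahead of it and the grasp point (between the pads) lies 6 mm ahead of it (manip.tip_extent is the distance from the TCP to the fingertips, in m); z points along the fingers, y is the line along which they close (so a half turn about z gives the same grasp; the last joint's range is limited). The gripper opens to 85 mm and grips with 20 to 120 N. Pads are 22 mm wide; open, the fingers measure 114 mm over their backs; the gripper's body (76 mm by 85 mm) begins 54 mm behind the grasp point. The pads swing forward as they close: fully open they stand 13 mm farther back than shut.
Start: joints at [1.079, 0.527, 1.433, -0, 1.181, -0.178], TCP at [0.192, 0.595, 0.256] pointing down, gripper open.
Joint ranges: [-3.08, 3.08], [-0.75, 2.2], [0.22, 2.44], [-1.43, 4.57], [0, 2.65], [-2.85, 2.85]. Speed limits (rad/s): [2.79, 2.79, 3.14, 3.14, 3.14, 3.14].

INTERFACE

Orientations are given as a unit quaternion [x, y, z, w].
In Python, from station import readout, imaging, order, manip gives the robot as it stands.
- The arm moves only by the tool move_arm, never from a script. Its argument "rows" is a list of rows, each a list of 7 numbers: the turn, a rotation vector about the tool's x, y, z in degrees, then the shift along the tool's x, y, z in mm, then the closure, from 0 (fully open) to 1 (shut). A call has 1 to 12 rows; each row is the pose to reach, as a shift and turn from the pose commanded when the call began, along the tool's axes at that moment; what a row does not reach only later rows make up. A row lasts 1/12 s, in which the tool goes at most 41.7 mm and 7.16 degrees, less where a joint would pass 70% of its speed; a pose out of reach is approached as far as the arm can. A call with a gripper value outside its range is refused whole. The fingers move at their own pace and stop on an object; "squeeze" is the grip in N (left out, the last holds). Time passes only in rows, so rows that repeat a pose let the fingers close. It gives the time, the measured TCP pose, the force, the opening and the grip force at its end, in the units of the state.
- readout.sense(): the state, without advancing time (a new reading comes with each control period).
- imaging.snapshot(name): name is "side" or "top" or "wrist"; returns a dict with "img" (400x640x3 uint8, red, green, blue), "z_map" (400x640 float32, m along the optical axis (not along the pixel's ray), 0 where there is no reading), "fovy" (degrees; the focal length in pixels is half the picture's height over the tangent of half this angle, whatever the lens; pixels are square), "cx", "cy" (the principal point, pixels), "rvec" (rotation vector, rad) and "tvec" (3), from world to camera coordinates, as OpenCV has them. Camera axes: x right, y down, z forward; pixel columns grow to the right and rows downward; lengths in m; the calibration is good to about 2 mm. The wrist camera is an equidistant fisheye: a pixel r from the principal point sees the ray r / f radians off the axis. A picture is of the moment at which its call begins.
- order.sign_off(): hands the job in; it is judged then, once.
The state is a dict: "t": time; "q": joint angles; "qd": joint speeds; "tau": joint torques, N m; "tcp_pos": TCP position; "tool_rot": TCP orientation; "force": force on the tool from outside, world axes, zero at the start; "ft_torque": the same for the moment, N m; "finger_gap": opening from 0.0 (shut) to 1.0 (fully open); "gripper_force": force on a finger pad.
Only numpy, scipy, OpenCV 4.12 (cv2) and the standard library are available. Lean on these libraries where they do the work, as an engineer would, in place of code of your own. Each camera call takes 0.05 s, during which the arm holds its last target. There are 200 camera calls.

## Working session

There is one attempt and no reset: what is moved stays moved. The work goes in short steps, Python scripts to look and compute and a tool call to move; the robot and the scene stay as the last step left them, time stands still between calls to the robot, and variables do not carry over. Pictures are saved under pics/ and viewed, at most 14 in all, crops included, and the job is handed in when it is done.

Besides the shell and the picture viewer there is one more tool, called after "Request:" by a JSON object that holds its "name" and its "arguments", one argument or row to a line. move_arm: Moves the arm, as the interface text tells. Its arguments: {"type":"object","properties":{"rows":{"type":"array"},"squeeze":{"type":"number"}},"required":["rows"]}

```bash
mkdir -p pics; ls; cat > h.py <<'E'
import numpy as np, cv2, pickle
from scipy.spatial.transform import Rotation as R
from station import readout, imaging, order, manip
def snap(n, save=None):
    s=imaging.snapshot(n)
    s['f']=200/np.tan(np.radians(s['fovy'])/2); s['n']=n
    s['Rm']=cv2.Rodrigues(np.array(s['rvec'],float))[0]; s['t']=np.array(s['tvec'],float).ravel()
    s['C']=-s['Rm'].T@s['t']
    if save: cv2.imwrite('pics/'+save+'.png', s['img'][:,:,::-1])
    return s
def rays(s,u,v):
    x=(np.asarray(u,float)-s['cx'])/s['f']; y=(np.asarray(v,float)-s['cy'])/s['f']
    if s['n']=='wrist':
        r=np.hypot(x,y)+1e-12; k=np.tan(r)/r; x,y=x*k,y*k
    return np.stack([x,y,np.ones_like(x)],-1)
def plane(s,u,v,z):
    d=rays(s,u,v)@s['Rm']; return s['C']+d*((z-s['C'][2])/d[...,2])[...,None]
def cloud(s):
    v,u=np.mgrid[0:400,0:640]; return (rays(s,u,v)*s['z_map'][...,None]-s['t'])@s['Rm']
def mask(s,h0,h1,smin=80,vmin=40):
    return cv2.inRange(cv2.cvtColor(s['img'],cv2.COLOR_RGB2HSV),(h0,smin,vmin),(h1,255,255))
E
python3 - <<'E'
from h import *
for n in ['side','top','wrist']:
    s=snap(n,n+'0'); print(n,s['fovy'],s['C'].round(3),s['Rm'][2].round(2),(s['z_map']>0).mean())
    pickle.dump(s,open(n+'0.pkl','wb'))
st=readout.sense(); print(st)
E
```

```text
pics
side 53.543849430054884 [0.503 0.827 0.63 ] [ 0.08 -0.81 -0.58] 0.995921875
top 42.423910342134036 [ 0.373 -0.005  1.138] [ 0.15 -0.   -0.99] 0.99559375
wrist 65.70646984690485 [0.124 0.615 0.374] [ 0.26 -0.09 -0.96] 0.98786328125
{'t': 0.15, 'q': array([ 1.07945425e+00,  5.28269164e-01,  1.43361246e+00,  5.55153885e-06,
        1.18136683e+00, -1.78511748e-01]), 'qd': array([ 0.00069659, -0.00248017, -0.00275041,  0.00094062,  0.001224  ,
        0.00099286]), 'tau': array([-2.11145384e-06, -4.42746770e+01, -1.78276080e+01, -2.54865627e-04,
        5.65491035e-03,  2.08757530e-05]), 'tcp_pos': array([0.19208355, 0.59422601, 0.25554678]), 'tool_rot': array([ 1.55779134e-01,  9.87791565e-01, -7.81054421e-04, -2.74555630e-04]), 'force': array([-1.08474619, -0.47041105,  0.21400408]), 'ft_torque': array([ 0.01415262, -0.01720482,  0.01968951]), 'gripper_force': 0.0, 'finger_gap': 1.0006995522398068}
```

View pics/top0.png

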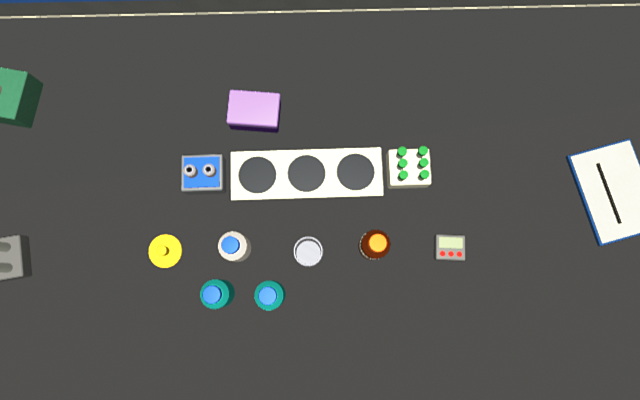

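View pics/side0.png

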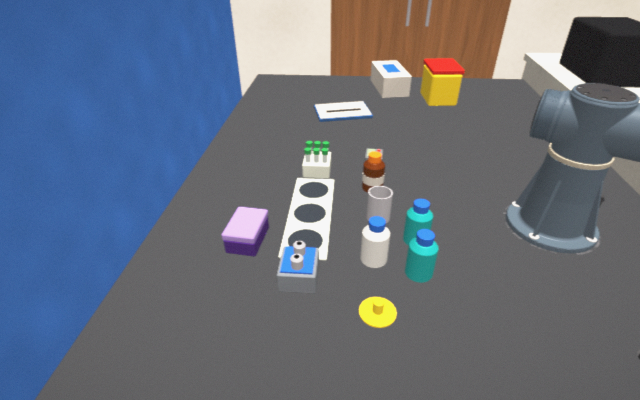

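The top view shows the tray seats at (257,174), (306,173) and (355,172). The rack is at the right end (410,167) and the port at the left (202,172). The white bottle is at (233,246), the beaker at (308,251), the amber bottle at (375,244) and the cover at (165,251). The side view agrees, and the turquoise decoys are nearer the robot.

```bash
cat > m.py <<'E'
from h import *
def cents(s,m,amin=30):
    n,l,st,c=cv2.connectedComponentsWithStats(m); return [(c[i],st[i,4],l==i) for i in range(1,n) if st[i,4]>amin]
def tri(a,pa,b,pb):
    da=rays(a,*pa)@a['Rm']; db=rays(b,*pb)@b['Rm']; da/=np.linalg.norm(da); db/=np.linalg.norm(db)
    k=np.linalg.lstsq(np.c_[da,-db],b['C']-a['C'],rcond=None)[0]
    p,q=a['C']+k[0]*da,b['C']+k[1]*db; return (p+q)/2,np.linalg.norm(p-q)
E
python3 - <<'E'
from m import *
T=pickle.load(open('top0.pkl','rb'));S=pickle.load(open('side0.pkl','rb'))
P={'top':cloud(T),'side':cloud(S)}
for n,s in (('top',T),('side',S)):
    p=P[n]
    for nm,h in (('orange',(10,18,150,140)),('blue',(100,118,120,80)),('yellow',(25,33,120,100)),('teal',(80,97,100,40))):
        for c,a,m in cents(s,mask(s,*h),40):
            z=p[m][:,2]; print(n,nm,c.round(1),a,'z95 %.3f'%np.percentile(z,95),np.median(p[m],0).round(3))
    # seats: dark blobs inside tray
    g=cv2.cvtColor(s['img'],cv2.COLOR_RGB2GRAY)
    w=((g>150)&(p[...,2]<.02)&(p[...,2]>-.01)&(abs(p[...,1])<.3)&(p[...,0]<.8)).astype(np.uint8)
    cs,hi=cv2.findContours(w,cv2.RETR_CCOMP,cv2.CHAIN_APPROX_NONE)
    for c,k in zip(cs,hi[0]):
        if k[3]>=0 and len(c)>40:
            e=cv2.fitEllipse(c); q=plane(s,c[:,0,0],c[:,0,1],.006); ce,r=cv2.minEnclosingCircle(q[:,:2].astype(np.float32)*1000)
            m=np.zeros(g.shape,np.uint8);cv2.drawContours(m,[c],-1,1,-1)
            print(n,'seat px',np.round(e[0],1),plane(s,*e[0],.006).round(4),'r',round(r,1),'zmed',np.median(p[m>0][:,2]).round(4))
    # tall things: height slices
    for z0,z1 in ((.07,.09),(.1,.12)):
        m=((p[...,2]>z0)&(p[...,2]<z1)&(p[...,0]>.2)&(p[...,0]<.8)&(abs(p[...,1])<.4)).astype(np.uint8)
        for c,a,mm in cents(s,m,25):
            q=p[mm]; print(n,'slice',z0,c.round(0),a,q.mean(0).round(4),'min',q.min(0).round(3),'max',q.max(0).round(3))
E
```

```text
top orange [376.7 243. ] 84 z95 0.113 [ 0.44  -0.134  0.099]
top blue [50.7  0.6] 248 z95 -0.644 [ 1.428  0.98  -0.66 ]
top blue [593.8 195.5] 381 z95 0.016 [ 0.537 -0.62   0.012]
top blue [201.7 172.5] 745 z95 0.059 [0.596 0.23  0.055]
top blue [230.  244.6] 234 z95 0.114 [0.443 0.159 0.111]
top blue [211.5 294.2] 272 z95 0.114 [0.348 0.195 0.111]
top blue [267.3 295.5] 264 z95 0.114 [0.343 0.086 0.111]
top yellow [164.7 250.7] 847 z95 0.041 [0.44  0.315 0.013]
top teal [219.2 293. ] 560 z95 0.092 [0.35  0.181 0.083]
top teal [270.1 294.5] 472 z95 0.092 [0.346 0.079 0.084]
top seat px [256.9 174.5] [0.6063 0.1155 0.006 ] r 43.5 zmed 0.0076
top seat px [306.  172.9] [0.6075 0.0055 0.006 ] r 43.6 zmed 0.0074
top seat px [355.  171.5] [ 0.6084 -0.1044  0.006 ] r 43.7 zmed 0.0073
top slice 0.07 [401. 151.] 78 [ 0.634  -0.1959  0.0857] min [ 0.625 -0.206  0.072] max [ 0.645 -0.187  0.09 ]
top slice 0.07 [422. 150.] 81 [ 0.6339 -0.24    0.0855] min [ 0.626 -0.25   0.075] max [ 0.644 -0.231  0.09 ]
top slice 0.07 [423. 162.] 78 [ 0.6091 -0.2403  0.0855] min [ 0.6   -0.251  0.073] max [ 0.6
[... 3069 characters left out ...]
0.] 371 [0.3525 0.211  0.0814] min [0.32  0.176 0.07 ] max [0.379 0.225 0.09 ]
side slice 0.07 [298. 245.] 101 [0.6061 0.2141 0.0775] min [0.594 0.201 0.071] max [0.619 0.224 0.082]
side slice 0.07 [296. 259.] 116 [0.6055 0.2541 0.0776] min [0.594 0.241 0.071] max [0.619 0.264 0.082]
side slice 0.1 [374. 155.] 99 [ 0.4436 -0.13    0.1079] min [ 0.428 -0.154  0.1  ] max [ 0.46  -0.117  0.112]
side slice 0.1 [421. 205.] 169 [0.3452 0.0901 0.1078] min [0.326 0.069 0.1  ] max [0.362 0.104 0.112]
side slice 0.1 [376. 223.] 190 [0.4463 0.1636 0.1081] min [0.429 0.142 0.1  ] max [0.463 0.177 0.112]
side slice 0.1 [425. 236.] 217 [0.35   0.1991 0.1084] min [0.333 0.178 0.1  ] max [0.367 0.214 0.112]
```

Request:
{"name": "move_arm", "arguments": {
  "rows": [
    [0,0,-6,-40,-22,0,0],
    [0,0,-12,-80,-44,0,0],
    [0,0,-17.9,-120,-66,0,0],
    [0,0,-17.9,-160,-88,0,0],
    [0,0,-17.9,-200,-110,0,0],
    [0,0,-17.9,-235,-130,0,0],
    [0,0,-17.9,-270,-150,0,0],
    [0,0,-17.9,-300,-166,0,0],
    [0,0,-17.9,-331,-184,0,0],
    [0,0,-17.9,-331,-184,0,0],
    [0,0,-17.9,-331,-184,0,0],
    [0,0,-17.9,-331,-184,0,0]
  ],
  "squeeze": 40
}}

```text
t: 1.15
tcp_pos: [0.4502, 0.3175, 0.256]
tool_rot: [0.001, 1.0, 0.0, -0.001]
force: [-0.5, -0.2, -0.4]
finger_gap: 0.998
gripper_force: 0.0
```

```bash
python3 - <<'E'
from m import *
s=snap('wrist','w1'); p=cloud(s)
print(s['C'],s['Rm'][2])
for z0,z1 in ((.03,.045),(.005,.02)):
    m=((mask(s,25,33,120,100)>0)&(p[...,2]>z0)&(p[...,2]<z1))
    q=p[m]; print(z0,m.sum(),q.mean(0).round(4),q.min(0).round(3),q.max(0).round(3))
T=pickle.load(open('top0.pkl','rb'));S=pickle.load(open('side0.pkl','rb'))
for s in(T,S):
    p=cloud(s)
    for z0,z1 in ((.034,.045),(.005,.02)):
        m=((mask(s,25,33,120,80)>0)&(p[...,2]>z0)&(p[...,2]<z1)&(p[...,0]<.6))
        q=p[m]; print(s['n'],z0,m.sum(),q.mean(0).round(4),q.min(0).round(3),q.max(0).round(3))
E
```

```text
[0.37901968 0.31658937 0.3748908 ] [ 2.75066468e-01 -2.29390048e-04 -9.61425184e-01]
0.03 24 [0.43   0.3142 0.0361] [0.428 0.306 0.031] [0.434 0.322 0.04 ]
0.005 28 [0.4291 0.313  0.0134] [0.403 0.281 0.008] [0.474 0.347 0.02 ]
top 0.034 85 [0.4414 0.3161 0.0404] [0.432 0.307 0.035] [0.451 0.328 0.044]
top 0.005 743 [0.4405 0.3156 0.0125] [0.405 0.281 0.005] [0.477 0.351 0.019]
side 0.034 88 [0.442  0.317  0.0384] [0.432 0.304 0.035] [0.453 0.326 0.041]
side 0.005 707 [0.442  0.3213 0.011 ] [0.407 0.281 0.007] [0.476 0.352 0.018]
```

Request:
{"name": "move_arm", "arguments": {
  "rows": [
    [0,0,0,7,-40,0,0],
    [0,0,0,7,-80,0,0],
    [0,0,0,7,-120,0,0],
    [0,0,0,7,-160,0,0],
    [0,0,0,7,-200,0,0],
    [0,0,0,7,-240,0,0],
    [0,0,0,7,-280,0,0],
    [0,0,0,7,-320,0,0],
    [0,0,0,7,-360,20,0],
    [0,0,0,7,-400,40,0],
    [0,0,0,7,-435,50,0],
    [0,0,0,7,-452,56,0]
  ]
}}

```text
t: 2.2
tcp_pos: [0.4437, -0.1363, 0.1992]
tool_rot: [0.0, 1.0, -0.0, -0.0]
force: [0.2, 0.5, 0.6]
finger_gap: 1.0
gripper_force: 0.0
```

```bash
python3 - <<'E'
from m import *
s=snap('wrist','w2'); p=cloud(s)
print(readout.sense()['tcp_pos'],readout.sense()['tool_rot'])
for z0,z1 in ((.1,.12),(.04,.07)):
    m=(((p[...,2]>z0)&(p[...,2]<z1)&(abs(p[...,0]-.443)<.05)&(abs(p[...,1]+.134)<.05))).astype(np.uint8)
    for c,a,mm in cents(s,m,100):
        q=p[mm]; print(z0,c,a,q.mean(0).round(4),q.min(0).round(3),q.max(0).round(3))
for c,a,mm in cents(s,mask(s,8,20,150,140),100): print(c,a,plane(s,*c,.11),np.percentile(p[mm][:,2],95))
E
```

```text
[ 0.44410126 -0.1377866   0.19869392] [ 7.51724885e-04  9.99999417e-01 -7.53332607e-04 -1.82797010e-04]
0.1 [321.66565962 205.89677744] 1986 [ 0.4379 -0.1374  0.1108] [ 0.421 -0.155  0.1  ] [ 0.457 -0.12   0.113]
0.04 [322.24914676 159.70989761] 293 [ 0.4138 -0.137   0.0558] [ 0.409 -0.164  0.041] [ 0.427 -0.111  0.07 ]
[321.90923077 207.72307692] 1300 [ 0.43945026 -0.13727402  0.11      ] 0.11215299054982135
```

View pics/w2.png

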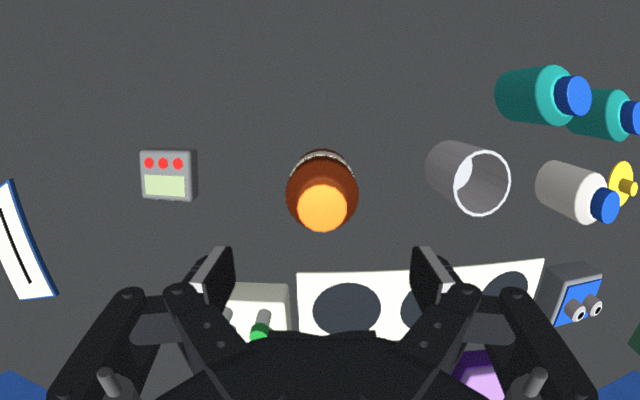

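Wrist picture: the amber cap is at (322,207), between the jaws, with the timer on the left and the beaker on the right. I'll go down part way.

Request:
{"name": "move_arm", "arguments": {
  "rows": [
    [0,0,0,2,1,20,0],
    [0,0,0,2,1,40,0],
    [0,0,0,2,1,50,0],
    [0,0,0,2,1,50,0],
    [0,0,0,2,1,50,0]
  ]
}}

```text
t: 2.67
tcp_pos: [0.4414, -0.1315, 0.1502]
tool_rot: [-0.001, 1.0, 0.0, -0.001]
force: [0.6, -0.7, -0.4]
finger_gap: 0.996
gripper_force: 0.0
```

```bash
python3 -c "
from h import *
s=readout.sense();print(s['tcp_pos'],s['tool_rot'],s['qd'].round(3))"
```

```text
[ 0.44141831 -0.13146794  0.15017979] [-1.07850299e-03  9.99999125e-01  4.89589717e-04 -5.89846420e-04] [-0.007 -0.024 -0.019 -0.002  0.    -0.002]
```

Request:
{"name": "move_arm", "arguments": {
  "rows": [
    [0,0,0,0,-3,25,0],
    [0,0,0,0,-3,50,0],
    [0,0,0,0,-3,70,0],
    [0,0,0,0,-3,80,0],
    [0,0,0,0,-3,80,0],
    [0,0,0,0,-3,80,0.5],
    [0,0,0,0,-3,80,0.6],
    [0,0,0,0,-3,80,0.6],
    [0,0,0,0,-3,80,0.6],
    [0,0,0,0,-3,80,0.6],
    [0,0,0,0,-3,80,0.6],
    [0,0,0,0,-3,80,0.6]
  ],
  "squeeze": 40
}}

```text
t: 3.67
tcp_pos: [0.4424, -0.1365, 0.0719]
tool_rot: [0.0, 1.0, -0.001, 0.001]
force: [0.2, 0.9, 6.3]
finger_gap: 0.689
gripper_force: 43.2
```

Request:
{"name": "move_arm", "arguments": {
  "rows": [
    [0,0,0,0,0,-15,0.6],
    [0,0,0,0,10,-35,0.6],
    [0,0,0,0,25,-50,0.6],
    [0,0,0,-30,32,-50,0.6],
    [0,0,0,-65,32,-50,0.6],
    [0,0,0,-100,32,-50,0.6],
    [0,0,0,-135,32,-50,0.6],
    [0,0,0,-155,32,-50,0.6],
    [0,0,0,-166,32,-50,0.6],
    [0,0,0,-166,32,-50,0.6],
    [0,0,0,-166,32,-50,0.6]
  ]
}}

```text
t: 4.58
tcp_pos: [0.6067, -0.1039, 0.1201]
tool_rot: [-0.0, 1.0, 0.0, -0.001]
force: [-0.4, 0.4, -3.0]
finger_gap: 0.686
gripper_force: 45.1
```

```bash
cat > at.py <<'E'
from m import *
import sys
def at(x,y,z0,z1,r=.05,tag=None):
    s0=readout.sense(); print('tcp',s0['tcp_pos'].round(4),'gap',round(s0['finger_gap'],3))
    for n in ('top','side','wrist'):
        s=snap(n,tag and tag+n); p=cloud(s)
        m=((p[...,2]>z0)&(p[...,2]<z1)&(np.hypot(p[...,0]-x,p[...,1]-y)<r)).astype(np.uint8)
        for c,a,mm in cents(s,m,20):
            q=p[mm]; print(n,c.round(0),a,'mean',q.mean(0).round(4),'mid',((q.min(0)+q.max(0))/2).round(4),'size',np.ptp(q,axis=0).round(3),'col',s['img'][mm].mean(0).round(0))
if __name__=='__main__':
    a=sys.argv; at(*map(float,a[1:6]),tag=a[6] if len(a)>6 else None)
E
python3 at.py .608 -.1045 .13 .175 .05 a1
```

```text
tcp [ 0.6067 -0.1039  0.1201] gap 0.686
side [318. 148.] 81 mean [ 0.5919 -0.0868  0.1484] mid [ 0.5907 -0.0879  0.1521] size [0.021 0.055 0.044] col [152.  90.  53.]
wrist [322. 285.] 12937 mean [ 0.5905 -0.1049  0.1483] mid [ 0.5957 -0.1049  0.1525] size [0.042 0.055 0.045] col [133.  71.  32.]
wrist [221. 300.] 3463 mean [ 0.5948 -0.1397  0.154 ] mid [ 0.6007 -0.1386  0.1525] size [0.029 0.032 0.045] col [32. 34. 36.]
wrist [424. 302.] 3643 mean [ 0.5954 -0.0694  0.1542] mid [ 0.6013 -0.071   0.1525] size [0.031 0.033 0.045] col [32. 34. 36.]
```

View pics/a1side.png

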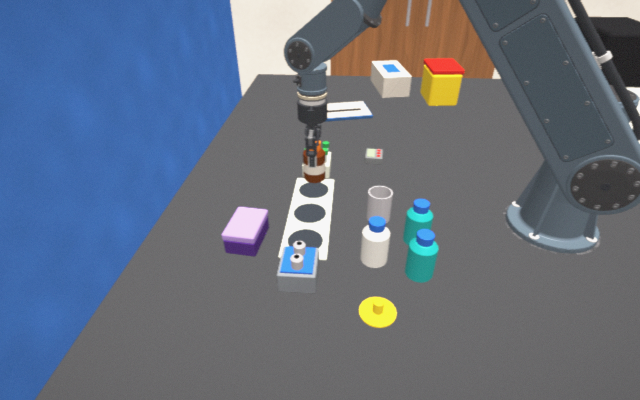

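```bash
python3 at.py .607 -.1045 .065 .115 .045; python3 - <<'E'
from m import *
for n in ('side','wrist'):
    s=snap(n); p=cloud(s)
    m=((p[...,2]>.06)&(p[...,2]<.12)&(np.hypot(p[...,0]-.607,p[...,1]+.1045)<.04))
    q=p[m][:,:2]; print(n,m.sum(),'pct x',np.percentile(q[:,0],[1,5]))
    # circle with known r=30 mm
    from scipy.optimize import least_squares
    r=least_squares(lambda c:np.hypot(*(q-c).T)-.030,[.607,-.1045],loss='soft_l1',f_scale=.001); print(r.x,np.median(abs(r.fun)))
E
```

```text
tcp [ 0.6055 -0.1039  0.12  ] gap 0.688
side [314. 168.] 337 mean [ 0.6033 -0.0793  0.0898] mid [ 0.6061 -0.0803  0.09  ] size [0.058 0.04  0.05 ] col [154. 133. 118.]
wrist [322. 200.] 2325 mean [ 0.5769 -0.1053  0.0952] mid [ 0.5826 -0.1052  0.09  ] size [0.02  0.056 0.05 ] col [85. 74. 65.]
wrist [252. 243.] 137 mean [ 0.5937 -0.1375  0.1099] mid [ 0.5929 -0.1368  0.1096] size [0.005 0.009 0.011] col [76. 76. 75.]
wrist [391. 243.] 141 mean [ 0.5939 -0.073   0.1098] mid [ 0.5944 -0.0727  0.1091] size [0.003 0.007 0.012] col [81. 81. 79.]
wrist [235. 252.] 56 mean [ 0.5978 -0.1457  0.1119] mid [ 0.5978 -0.146   0.1114] size [0.001 0.005 0.007] col [31. 32. 33.]
wrist [408. 252.] 53 mean [ 0.5977 -0.0647  0.1119] mid [ 0.5977 -0.0644  0.1115] size [0.001 0.004 0.007] col [57. 58. 56.]
side 389 pct x [0.57741576 0.57837195]
[ 0.60715872 -0.10404227] 0.0009476410464432442
wrist 3318 pct x [0.57347797 0.57384245]
[ 0.60391814 -0.1053272 ] 0.00029495426702379375
```

Request:
{"name": "move_arm", "arguments": {
  "rows": [
    [0,0,0,-2,0,20,0.6],
    [0,0,0,-2,0,35,0.6],
    [0,0,0,-2,0,40,0.6],
    [0,0,0,-2,0,42,0.6],
    [0,0,0,-2,0,43,0.6],
    [0,0,0,-2,0,44,0.6],
    [0,0,0,-2,0,44,0.6],
    [0,0,0,-2,0,44,0.6]
  ]
}}

```text
t: 5.65
tcp_pos: [0.6083, -0.104, 0.0782]
tool_rot: [0.0, 1.0, 0.0, -0.001]
force: [-6.2, 1.1, 5.3]
finger_gap: 0.687
gripper_force: 45.9
```

Request:
{"name": "move_arm", "arguments": {
  "rows": [
    [0,0,0,0,0,0,0.2],
    [0,0,0,0,0,0,0.1],
    [0,0,0,0,0,0,0.05],
    [0,0,0,0,0,0,0.05],
    [0,0,0,0,0,0,0.05],
    [0,0,0,0,0,-20,0.05],
    [0,0,0,0,0,-50,0.05],
    [0,0,0,0,0,-90,0.05],
    [0,0,0,40,20,-110,0],
    [0,0,0,80,40,-110,0],
    [0,0,0,110,60,-110,0],
    [0,0,0,130,90,-110,0]
  ]
}}

```text
t: 6.65
tcp_pos: [0.4765, -0.0144, 0.1868]
tool_rot: [0.001, 1.0, -0.0, -0.001]
force: [0.5, 0.7, -0.6]
finger_gap: 0.998
gripper_force: 0.0
```

```bash
python3 at.py .608 -.1045 .1 .13 .05 ; python3 at.py .4445 .16 .1 .13 .04
```

```text
tcp [ 0.4765 -0.0144  0.1868] gap 0.998
top [358. 161.] 260 mean [ 0.6071 -0.1017  0.1161] mid [ 0.6088 -0.1026  0.1122] size [0.036 0.035 0.022] col [251. 211.  77.]
side [312. 158.] 129 mean [ 0.609  -0.0961  0.1115] mid [ 0.6095 -0.102   0.1088] size [0.033 0.038 0.017] col [230. 159.  55.]
tcp [ 0.4769 -0.0123  0.1865] gap 0.997
top [230. 244.] 260 mean [0.4444 0.1593 0.1108] mid [0.4441 0.1597 0.1082] size [0.034 0.035 0.015] col [123. 200. 252.]
side [376. 222.] 188 mean [0.4461 0.1634 0.1085] mid [0.4462 0.1597 0.1065] size [0.034 0.038 0.012] col [ 68. 138. 222.]
wrist [540. 167.] 1427 mean [0.4413 0.153  0.1098] mid [0.4418 0.1568 0.1066] size [0.035 0.036 0.013] col [ 53. 108. 204.]
```

Request:
{"name": "move_arm", "arguments": {
  "rows": [
    [0,0,0,10,40,0,0],
    [0,0,0,20,80,0,0],
    [0,0,0,32,120,0,0],
    [0,0,0,32,155,0,0],
    [0,0,0,32,172,0,0],
    [0,0,0,32,172,30,0],
    [0,0,0,32,172,40,0],
    [0,0,0,32,172,40,0],
    [0,0,0,32,172,40,0]
  ]
}}

```text
t: 7.7
tcp_pos: [0.4487, 0.1574, 0.1457]
tool_rot: [0.001, 1.0, -0.0, -0.0]
force: [0.3, -1.0, 0.9]
finger_gap: 0.996
gripper_force: 0.0
```

```bash
python3 at.py .4445 .16 .1 .13 .04; python3 -c "
from h import *
print(readout.sense()['tcp_pos'])"
```

```text
tcp [0.4487 0.1574 0.1457] gap 0.996
side [377. 225.] 83 mean [0.4448 0.1691 0.1058] mid [0.4462 0.1636 0.1059] size [0.034 0.032 0.012] col [ 66. 111. 185.]
wrist [324. 229.] 3318 mean [0.44   0.1574 0.1107] mid [0.4418 0.1577 0.1067] size [0.035 0.036 0.013] col [ 75. 141. 236.]
[0.44893245 0.15730374 0.14695088]
```

Request:
{"name": "move_arm", "arguments": {
  "rows": [
    [0,0,0,4,1,25,0],
    [0,0,0,4,1,50,0],
    [0,0,0,4,1,68,0],
    [0,0,0,4,1,76,0],
    [0,0,0,4,1,76,0],
    [0,0,0,4,1,76,0.5],
    [0,0,0,4,1,76,0.6],
    [0,0,0,4,1,76,0.6],
    [0,0,0,4,1,76,0.6],
    [0,0,0,4,1,76,0.6],
    [0,0,0,4,1,76,0.6],
    [0,0,0,4,1,76,0.6]
  ],
  "squeeze": 40
}}

```text
t: 8.85
tcp_pos: [0.4445, 0.1587, 0.0717]
tool_rot: [0.0, 1.0, 0.0, 0.002]
force: [-0.4, -1.2, 6.5]
finger_gap: 0.684
gripper_force: 43.4
```

Request:
{"name": "move_arm", "arguments": {
  "rows": [
    [0,0,0,0,0,-15,0.6],
    [0,0,0,0,-10,-35,0.6],
    [0,0,0,0,-30,-50,0.6],
    [0,0,0,-30,-44,-50,0.6],
    [0,0,0,-65,-44,-50,0.6],
    [0,0,0,-100,-44,-50,0.6],
    [0,0,0,-135,-44,-50,0.6],
    [0,0,0,-155,-44,-50,0.6],
    [0,0,0,-162,-44,-50,0.6],
    [0,0,0,-162,-44,-50,0.6],
    [0,0,0,-162,-44,-50,0.6]
  ]
}}

```text
t: 9.77
tcp_pos: [0.6036, 0.1148, 0.1199]
tool_rot: [0.0, 1.0, 0.0, -0.002]
force: [0.5, -0.7, -1.4]
finger_gap: 0.686
gripper_force: 44.2
```

```bash
cat > wall.py <<'E'
from m import *
import sys
from scipy.optimize import least_squares
x,y,z0,z1=map(float,sys.argv[1:5])
print(readout.sense()['tcp_pos'].round(4))
for n in ('top','side','wrist'):
    s=snap(n); p=cloud(s)
    m=((p[...,2]>z0)&(p[...,2]<z1)&(np.hypot(p[...,0]-x,p[...,1]-y)<.036)); q=p[m][:,:2]
    if len(q)<60: continue
    r=least_squares(lambda c:np.hypot(*(q-c).T)-.030,[x,y],loss='soft_l1',f_scale=.001); print(n,len(q),r.x.round(4),np.median(abs(r.fun)).round(4))
E
python3 wall.py .607 .115 .06 .115
```

```text
[0.6036 0.1148 0.1199]
side 446 [0.6039 0.1146] 0.0006
wrist 1424 [0.6008 0.114 ] 0.0002
```

Request:
{"name": "move_arm", "arguments": {
  "rows": [
    [0,0,0,-2,0,20,0.6],
    [0,0,0,-3,0,35,0.6],
    [0,0,0,-3,0,40,0.6],
    [0,0,0,-3,0,42,0.6],
    [0,0,0,-3,0,43,0.6],
    [0,0,0,-3,0,44,0.6],
    [0,0,0,-3,0,44,0.6],
    [0,0,0,-3,0,44,0.6]
  ]
}}

```text
t: 10.58
tcp_pos: [0.6063, 0.1148, 0.078]
tool_rot: [-0.0, 1.0, -0.0, -0.002]
force: [-3.9, -0.3, 6.2]
finger_gap: 0.686
gripper_force: 45.0
```

Request:
{"name": "move_arm", "arguments": {
  "rows": [
    [0,0,0,0,0,0,0.2],
    [0,0,0,0,0,0,0.1],
    [0,0,0,0,0,0,0.05],
    [0,0,0,0,0,0,0.05],
    [0,0,0,0,0,0,0.05],
    [0,0,0,0,0,-20,0.05],
    [0,0,0,0,0,-50,0.05],
    [0,0,0,0,0,-90,0.05],
    [0,0,0,40,-30,-100,0],
    [0,0,0,80,-60,-100,0],
    [0,0,0,120,-80,-100,0],
    [0,0,0,145,-100,-100,0]
  ]
}}

```text
t: 11.58
tcp_pos: [0.4706, 0.0205, 0.1768]
tool_rot: [-0.0, 1.0, -0.0, 0.001]
force: [1.5, -0.9, -0.0]
finger_gap: 1.001
gripper_force: 0.0
```

```bash
python3 at.py .607 .115 .1 .13 .05; python3 wall.py .607 .115 .02 .08; python3 wall.py .608 -.104 .02 .08;python3 at.py .4315 .0045 .07 .09 .05
```

```text
tcp [0.4706 0.0205 0.1768] gap 1.001
top [251. 164.] 254 mean [0.6059 0.1156 0.1162] mid [0.6068 0.1159 0.1118] size [0.036 0.038 0.022] col [110. 183. 248.]
side [303. 206.] 197 mean [0.6066 0.1216 0.1124] mid [0.6076 0.1158 0.1089] size [0.035 0.039 0.018] col [ 80. 140. 215.]
[0.469  0.02   0.1762]
side 486 [0.6076 0.1146] 0.0005
wrist 1341 [0.6044 0.114 ] 0.0004
[0.474  0.0207 0.1767]
top 148 [ 0.6089 -0.1023] 0.0003
side 403 [ 0.6096 -0.1039] 0.0007
wrist 242 [ 0.6058 -0.1049] 0.0004
tcp [0.4736 0.0212 0.1763] gap 1.002
side [380. 194.] 193 mean [0.431  0.0057 0.0758] mid [0.4313 0.0047 0.0761] size [0.057 0.063 0.012] col [178. 172. 172.]
wrist [294. 152.] 1437 mean [4.306e-01 2.000e-04 7.950e-02] mid [0.4277 0.0021 0.0767] size [0.059 0.059 0.013] col [193. 195. 203.]
```

Request:
{"name": "move_arm", "arguments": {
  "rows": [
    [0,0,0,25,-10,0,0],
    [0,0,0,41,-16,20,0],
    [0,0,0,41,-16,50,0],
    [0,0,0,41,-16,50,0],
    [0,0,0,41,-16,50,0],
    [0,0,0,41,-16,50,0]
  ]
}}

```text
t: 12.68
tcp_pos: [0.4323, 0.0047, 0.1269]
tool_rot: [-0.0, 1.0, -0.0, 0.001]
force: [0.1, 0.2, 0.0]
finger_gap: 0.999
gripper_force: 0.0
```

```bash
python3 at.py .4315 .0045 .07 .09 .05; python3 wall.py .431 .004 .02 .06
```

```text
tcp [0.4323 0.0047 0.1269] gap 0.999
side [380. 195.] 155 mean [0.4314 0.013  0.076 ] mid [0.4314 0.0064 0.0761] size [0.057 0.06  0.012] col [179. 174. 173.]
wrist [319. 229.] 2620 mean [0.4295 0.0022 0.0786] mid [0.4273 0.0024 0.0766] size [0.059 0.059 0.013] col [216. 215. 218.]
[0.4325 0.0047 0.1275]
side 376 [0.4315 0.0037] 0.0011
wrist 2762 [0.4245 0.0022] 0.0011
```

Request:
{"name": "move_arm", "arguments": {
  "rows": [
    [0,0,0,1,-1,25,0],
    [0,0,0,1,-1,45,0],
    [0,0,0,1,-1,60,0],
    [0,0,0,1,-1,67,0],
    [0,0,0,1,-1,67,0],
    [0,0,0,1,-1,67,0.5],
    [0,0,0,1,-1,67,0.6],
    [0,0,0,1,-1,67,0.6],
    [0,0,0,1,-1,67,0.6],
    [0,0,0,1,-1,67,0.6],
    [0,0,0,1,-1,67,0.6],
    [0,0,0,1,-1,67,0.6]
  ],
  "squeeze": 30
}}

```text
t: 13.98
tcp_pos: [0.4307, 0.0037, 0.0602]
tool_rot: [0.0, 1.0, -0.0, 0.001]
force: [0.6, -0.9, 6.8]
finger_gap: 0.691
gripper_force: 32.7
```

Request:
{"name": "move_arm", "arguments": {
  "rows": [
    [0,0,0,0,0,-20,0.6],
    [0,0,0,0,0,-40,0.6],
    [0,0,0,-30,1,-40,0.6],
    [0,0,0,-65,1,-40,0.6],
    [0,0,0,-100,1,-40,0.6],
    [0,0,0,-135,1,-40,0.6],
    [0,0,0,-165,1,-40,0.6],
    [0,0,0,-177,1,-40,0.6],
    [0,0,0,-177,1,-40,0.6],
    [0,0,0,-177,1,-40,0.6],
    [0,0,0,-177,1,-40,0.6]
  ]
}}

```text
t: 14.9
tcp_pos: [0.6048, 0.0051, 0.0987]
tool_rot: [0.0, 1.0, 0.0, -0.002]
force: [-1.1, 0.3, -1.4]
finger_gap: 0.693
gripper_force: 33.4
```

```bash
python3 wall.py .607 .005 .045 .09
```

```text
[0.6048 0.0051 0.0987]
side 225 [0.6052 0.0048] 0.0007
wrist 6809 [0.5988 0.0039] 0.0013
```

Request:
{"name": "move_arm", "arguments": {
  "rows": [
    [0,0,0,-3,0,15,0.6],
    [0,0,0,-3,0,27,0.6],
    [0,0,0,-3,0,31,0.6],
    [0,0,0,-3,0,33,0.6],
    [0,0,0,-3,0,34,0.6],
    [0,0,0,-3,0,34,0.6],
    [0,0,0,-3,0,34,0.6],
    [0,0,0,-3,0,34,0.6]
  ]
}}

```text
t: 15.72
tcp_pos: [0.6083, 0.0049, 0.0664]
tool_rot: [0.0, 1.0, 0.0, -0.002]
force: [-5.0, 0.2, 8.8]
finger_gap: 0.689
gripper_force: 34.1
```

Request:
{"name": "move_arm", "arguments": {
  "rows": [
    [0,0,0,0,0,0,0.2],
    [0,0,0,0,0,0,0.1],
    [0,0,0,0,0,0,0.05],
    [0,0,0,0,0,0,0.05],
    [0,0,0,0,0,0,0.05],
    [0,0,0,0,0,-20,0.05],
    [0,0,0,0,0,-50,0.05],
    [0,0,0,0,0,-90,0.05],
    [0,0,0,40,20,-120,0],
    [0,0,0,75,45,-120,0],
    [0,0,0,105,75,-120,0],
    [0,0,0,125,110,-120,0]
  ]
}}

```text
t: 16.72
tcp_pos: [0.4887, 0.1059, 0.186]
tool_rot: [0.002, 1.0, -0.0, -0.0]
force: [0.9, 1.6, -0.7]
finger_gap: 1.001
gripper_force: 0.0
```

```bash
python3 at.py .607 .005 .075 .1 .05 b1; python3 wall.py .607 .005 .02 .08
```

```text
tcp [0.4887 0.1059 0.186 ] gap 1.001
top [305. 165.] 178 mean [0.6082 0.0062 0.0849] mid [0.6077 0.0066 0.0834] size [0.06  0.059 0.016] col [234. 234. 235.]
side [308. 189.] 202 mean [0.6081 0.0075 0.0816] mid [0.6083 0.0055 0.0813] size [0.059 0.064 0.013] col [183. 177. 176.]
wrist [234. 318.] 269 mean [0.5919 0.0286 0.0826] mid [0.596  0.0273 0.0819] size [0.03  0.014 0.014] col [113. 113. 116.]
[0.4885 0.1081 0.1854]
top 294 [0.6057 0.0066] 0.0017
side 387 [0.6095 0.0067] 0.0013
wrist 1118 [0.6035 0.0025] 0.0008
```

Request:
{"name": "move_arm", "arguments": {
  "rows": [
    [0,0,0,10,38,0,0],
    [0,0,0,20,75,0,0.2],
    [0,0,0,30,113,0,0.4],
    [0,0,0,40,150,20,0.5],
    [0,0,0,47,185,40,0.5],
    [0,0,0,47,209,66,0.5],
    [0,0,0,47,209,76,0.5],
    [0,0,0,47,209,76,0.5],
    [0,0,0,47,209,76,0.5],
    [0,0,0,47,209,76,0.5]
  ]
}}

```text
t: 17.85
tcp_pos: [0.4455, 0.3139, 0.1097]
tool_rot: [0.001, 1.0, 0.0, 0.0]
force: [-0.2, -0.3, 0.3]
finger_gap: 0.504
gripper_force: 0.0
```

```bash
python3 at.py .4415 .316 .03 .05 .03 c1; python3 -c "
from h import *
print(readout.sense()['tcp_pos'])"
```

```text
tcp [0.4455 0.3139 0.1097] gap 0.504
top [162. 252.] 32 mean [0.435  0.3145 0.0394] mid [0.4349 0.3156 0.0371] size [0.007 0.02  0.014] col [239. 230.  71.]
side [378. 303.] 108 mean [0.4425 0.3187 0.0378] mid [0.4425 0.3167 0.0359] size [0.021 0.022 0.011] col [240. 231.  60.]
wrist [324. 210.] 906 mean [0.4371 0.3145 0.0395] mid [0.4383 0.3146 0.0362] size [0.022 0.021 0.012] col [251. 248. 151.]
[0.44531161 0.31418263 0.11035746]
```

View pics/c1wrist.png

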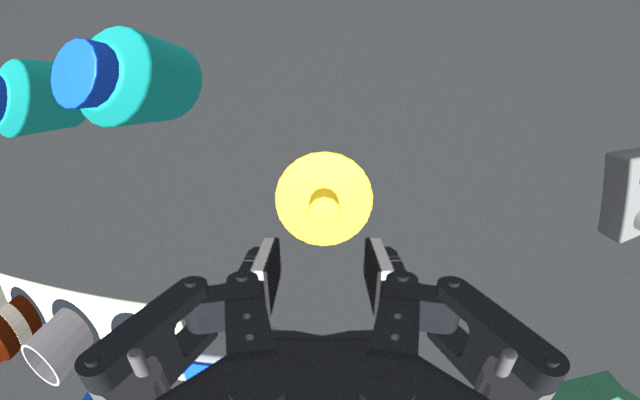

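The wrist picture shows the knob at (324,207), centred between the half-closed jaws. Nothing is in the way.

Request:
{"name": "move_arm", "arguments": {
  "rows": [
    [0,0,0,3,1,25,0.5],
    [0,0,0,3,1,45,0.5],
    [0,0,0,3,1,60,0.5],
    [0,0,0,3,1,66,0.5],
    [0,0,0,3,1,66,0.5],
    [0,0,0,3,1,66,0.7],
    [0,0,0,3,1,66,0.9],
    [0,0,0,3,1,66,0.95],
    [0,0,0,3,1,66,0.95],
    [0,0,0,3,1,66,0.95],
    [0,0,0,3,1,66,0.95],
    [0,0,0,3,1,66,0.95]
  ],
  "squeeze": 40
}}

```text
t: 19.0
tcp_pos: [0.442, 0.3164, 0.0444]
tool_rot: [0.0, 1.0, 0.0, 0.001]
force: [0.8, -1.8, 6.4]
finger_gap: 0.239
gripper_force: 39.6
```

Request:
{"name": "move_arm", "arguments": {
  "rows": [
    [0,0,0,0,0,-30,0.95],
    [0,0,0,0,0,-65,0.95],
    [0,0,0,0,-20,-100,0.95],
    [0,0,0,0,-50,-120,0.95],
    [0,0,0,0,-90,-120,0.95],
    [0,0,0,0,-130,-120,0.95],
    [0,0,0,0,-170,-120,0.95],
    [0,0,0,0,-210,-120,0.95],
    [0,0,0,0,-250,-120,0.95],
    [0,0,0,0,-285,-120,0.95],
    [0,0,0,0,-311,-120,0.95],
    [0,0,0,0,-311,-120,0.95]
  ]
}}

```text
t: 20.0
tcp_pos: [0.4419, 0.0009, 0.1635]
tool_rot: [0.003, 1.0, -0.001, 0.001]
force: [-0.1, 0.5, -0.0]
finger_gap: 0.238
gripper_force: 39.3
```

Request:
{"name": "move_arm", "arguments": {
  "rows": [
    [0,0,0,-30,0,0,0.95],
    [0,0,0,-65,0,0,0.95],
    [0,0,0,-100,0,0,0.95],
    [0,0,0,-130,0,0,0.95],
    [0,0,0,-155,0,0,0.95],
    [0,0,0,-165,0,0,0.95],
    [0,0,0,-165,0,0,0.95],
    [0,0,0,-165,0,0,0.95],
    [0,0,0,-165,0,0,0.95]
  ]
}}

```text
t: 20.75
tcp_pos: [0.6041, 0.0059, 0.1627]
tool_rot: [-0.0, 1.0, 0.0, -0.002]
force: [-0.1, 1.0, -0.5]
finger_gap: 0.242
gripper_force: 39.3
```

```bash
cat > cov.py <<'E'
from m import *
print(readout.sense()['tcp_pos'].round(4))
for n in ('top','side','wrist'):
    s=snap(n,'d'+n+str(int(readout.sense()['t']*100))); p=cloud(s)
    m=(mask(s,24,34,110,60)>0)&(p[...,0]>.5)&(p[...,2]>.06)&(abs(p[...,1])<.1); q=p[m]
    if len(q): print(n,len(q),'mid',((np.percentile(q,.5,0)+np.percentile(q,99.5,0))/2).round(4),'min',q.min(0).round(3),'max',q.max(0).round(3))
E
python3 cov.py; python3 at.py .607 .005 .07 .09 .045; ls pics
```

```text
[0.6041 0.0059 0.1627]
top 92 mid [ 0.6079 -0.0934  0.1173] min [ 0.592 -0.1    0.113] max [ 0.624 -0.087  0.122]
side 329 mid [ 0.6038 -0.0261  0.1228] min [ 0.569 -0.098  0.084] max [0.639 0.043 0.158]
wrist 9504 mid [0.6    0.0045 0.1458] min [ 0.533 -0.031  0.127] max [0.637 0.04  0.282]
tcp [0.6046 0.0054 0.1632] gap 0.238
side [309. 190.] 267 mean [0.6078 0.0078 0.0788] mid [0.6083 0.0055 0.0785] size [0.058 0.063 0.017] col [188. 182. 182.]
wrist [321. 174.] 118 mean [0.5766 0.0037 0.0747] mid [0.5777 0.0032 0.0766] size [0.005 0.031 0.013] col [89. 86. 83.]
a1side.png
a1top.png
a1wrist.png
b1side.png
b1top.png
b1wrist.png
c1side.png
c1top.png
c1wrist.png
dside2080.png
dtop2075.png
dwrist2085.png
side0.png
top0.png
w1.png
w2.png
wrist0.png
```

View pics/dside2080.png

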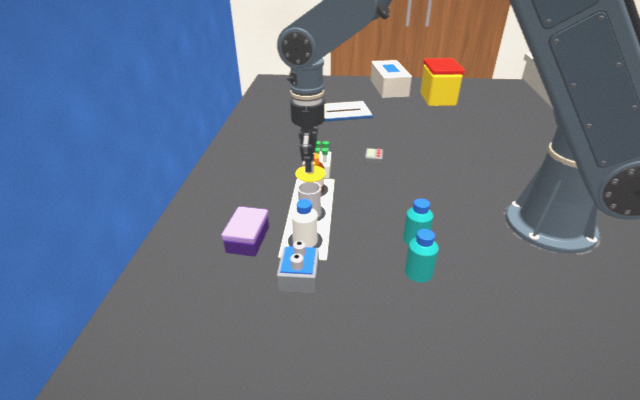

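Request:
{"name": "move_arm", "arguments": {
  "rows": [
    [0,0,0,-4,0,10,0.95],
    [0,0,0,-4,0,20,0.95],
    [0,0,0,-4,0,25,0.95],
    [0,0,0,-4,0,25,0.95],
    [0,0,0,-4,0,25,0.95]
  ]
}}

```text
t: 21.47
tcp_pos: [0.6093, 0.0051, 0.1371]
tool_rot: [0.0, 1.0, 0.0, -0.001]
force: [-0.5, -0.2, -0.4]
finger_gap: 0.238
gripper_force: 39.3
```

```bash
python3 cov.py; python3 at.py .607 .005 .07 .09 .045
```

```text
[0.6093 0.0051 0.1371]
top 92 mid [ 0.6078 -0.0933  0.1171] min [ 0.592 -0.1    0.112] max [ 0.623 -0.087  0.123]
side 329 mid [ 0.6091 -0.0277  0.102 ] min [ 0.574 -0.099  0.066] max [0.644 0.043 0.13 ]
wrist 9514 mid [0.6059 0.0039 0.1206] min [ 0.539 -0.032  0.076] max [0.643 0.039 0.257]
tcp [0.6101 0.005  0.1383] gap 0.237
side [309. 194.] 149 mean [0.6053 0.0259 0.079 ] mid [0.6075 0.0123 0.0791] size [0.057 0.051 0.018] col [189. 183. 182.]
wrist [321. 174.] 168 mean [0.5768 0.0036 0.0747] mid [0.5782 0.0031 0.0763] size [0.007 0.035 0.013] col [89. 86. 83.]
```

The side picture shows the cover level at (310,173), above the beaker at (309,192). I'll lower it onto the rim.

Request:
{"name": "move_arm", "arguments": {
  "rows": [
    [0,0,0,1,0,5,0.95],
    [0,0,0,1,0,9,0.95],
    [0,0,0,1,0,11,0.95],
    [0,0,0,1,0,12,0.95],
    [0,0,0,1,0,13,0.95],
    [0,0,0,1,0,14,0.95],
    [0,0,0,1,0,14,0.95],
    [0,0,0,1,0,14,0.95]
  ]
}}

```text
t: 22.43
tcp_pos: [0.609, 0.005, 0.1244]
tool_rot: [0.0, 1.0, -0.0, 0.0]
force: [-0.6, 0.2, 2.2]
finger_gap: 0.238
gripper_force: 39.5
```

Request:
{"name": "move_arm", "arguments": {
  "rows": [
    [0,0,0,0,0,0,0.7],
    [0,0,0,0,0,0,0.5],
    [0,0,0,0,0,0,0.5],
    [0,0,0,0,0,0,0.5],
    [0,0,0,0,0,-10,0.5],
    [0,0,0,0,0,-30,0.5],
    [0,0,0,0,0,-60,0.5],
    [0,0,0,0,0,-90,0.5],
    [0,0,0,40,0,-100,0.5],
    [0,0,0,80,0,-100,0.5],
    [0,0,0,110,0,-100,0.5],
    [0,0,0,130,0,-100,0.5]
  ]
}}

```text
t: 23.43
tcp_pos: [0.4753, 0.0057, 0.225]
tool_rot: [0.0, 1.0, 0.0, -0.001]
force: [0.2, 0.0, -0.0]
finger_gap: 0.499
gripper_force: 0.0
```

Request:
{"name": "move_arm", "arguments": {
  "rows": [
    [0,0,0,0,40,0,0.5],
    [0,0,0,0,80,0,0.5],
    [0,0,0,0,120,0,0.5],
    [0,0,0,0,160,0,0.5],
    [0,0,0,0,200,0,0.5],
    [0,0,0,0,240,0,0.5],
    [0,0,0,0,280,0,0.5],
    [0,0,0,0,280,0,0.5],
    [0,0,0,0,280,0,0.5],
    [0,0,0,0,280,0,0.5]
  ]
}}

```text
t: 24.27
tcp_pos: [0.4787, 0.2849, 0.2245]
tool_rot: [-0.0, 1.0, -0.0, -0.0]
force: [-0.2, -0.0, -0.5]
finger_gap: 0.496
gripper_force: 0.0
```

```bash
python3 cov.py; python3 wall.py .607 .005 .02 .075; python3 wall.py .607 .115 .02 .08; python3 wall.py .608 -.104 .02 .08; python3 - <<'E'
import cv2,glob,numpy as np
a=[cv2.imread(sorted(glob.glob('pics/d%s*'%n))[-1]) for n in('top','side')]
cv2.imwrite('pics/fin.png',np.vstack([cv2.resize(a[0][100:280,150:480],None,fx=2.2,fy=1.6),cv2.resize(a[1][120:310,200:530],(726,310))])[:600])
E
```

```text
[0.4787 0.2849 0.2245]
top 891 mid [ 0.6081 -0.0286  0.1051] min [ 0.573 -0.099  0.087] max [0.643 0.04  0.123]
side 408 mid [ 0.6088 -0.0168  0.0978] min [ 0.574 -0.096  0.069] max [0.644 0.041 0.12 ]
wrist 481 mid [ 0.5997 -0.0296  0.1044] min [ 0.57  -0.1    0.088] max [0.637 0.041 0.12 ]
[0.4792 0.2836 0.2244]
top 65 [0.6084 0.0065] 0.0002
side 184 [0.6088 0.0046] 0.0005
wrist 1245 [0.6058 0.0036] 0.0005
[0.4794 0.2839 0.2243]
top 153 [0.6073 0.1165] 0.0002
side 491 [0.6076 0.1146] 0.0007
wrist 900 [0.6048 0.1137] 0.0004
[0.4793 0.2844 0.2243]
top 147 [ 0.6089 -0.1023] 0.0003
side 148 [ 0.6094 -0.1042] 0.0007
wrist 1063 [ 0.6064 -0.105 ] 0.0006
```

View pics/fin.png

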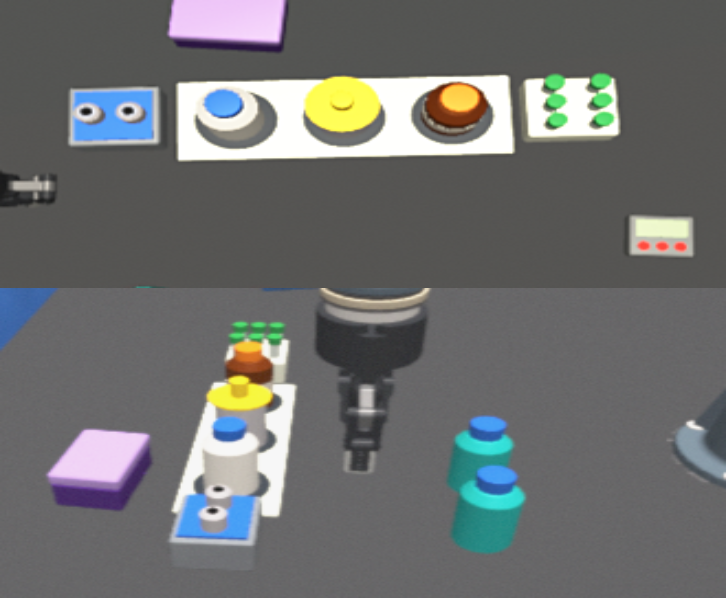

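The final picture shows amber by the rack, white by the port, and the covered beaker in the middle. All are within about 2 mm of their seats, and the knob top at 0.12 m matches a seated cover. The bystanders haven't moved.

```bash
python3 -c "
from station import order
print(order.sign_off())"
```

```text
the job is handed in; nothing more can be done
None
```

The rinse station is laid out and handed in at about 24 s: amber bottle by the rack, white bottle by the port, each item within about 2 mm of its seat, and the covered beaker between them with the cover seated knob up; the timer and tip box were left alone.

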